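Walk the tube block round to its stop rail

TASK

The heavy aluminium tube block stands turned away from its stop rail. Push on its corners to walk it round on the bench until its blue face looks squarely at the rail while it still stands clear of the rail, then push it home so that the blue face lies flush against the rail, between the two red ends. Only push it along the bench, never lifting or tipping it, and leave the jar, bottle, marker and cassette near it where they are.

Things in the scene. Friction and masses are not known exactly. Their poses are not given: they have to be found in the camera images.
- tube_block: Loose heavy aluminium block with 12 wells in its top, 90 (x) x 100 (y) x 50 (z) mm, 0.6 to 1 kg. Origin at the centre of its underside, z up. Its +x side is the blue face (two brass dots); the other sides are bare metal. It slides, never rolls; a push near the end of a side turns it, at mid-side moves it straight. Start: turned 0.37 to 1.57 rad clockwise from facing the rail.
- blue_left (a point): Point at mid-height (z 25 mm) on the left (+y) vertical edge of the block's blue face: 45, 50, 25 mm in the block's frame.
- blue_right (a point): Point at mid-height on the right (-y) vertical edge of the block's blue face: 45, -50, 25 mm in the block's frame.
- stop_rail: Aluminium stop rail fixed to the bench, 240 mm long (y), 30 mm high, 24 mm deep. Origin at bench level in the middle of its flat front face, the plane x = 0, which looks to its own -x (towards the robot); z up. Red ends; bare from y = -104 to 104 mm. Round the work (world): microtome y > 0.305, 200 mm tall; drawer box y < 0.1 at x < 0.51, 72 mm; water bath x > 0.605, 150 mm.
- jar: Bystander, loose: red staining jar with a black lid, 62 x 62 x 96 mm, far on the right of the work. Origin under its centre.
- bottle: Bystander, loose: brown dropper bottle, 36 mm across, 98 mm tall, to the right of the rail. Origin under its centre.
- marker: Bystander, loose: white and blue marker pen lying on the bench, 135 mm long (its y), 13 mm thick, on the right of the work. Origin under its centre.
- cassette: Bystander, loose: flat light blue and white specimen cassette, 28 x 46 x 14 mm, behind the rail to the left. Origin under its centre.

How it is judged:
By the outcome, as a careful person would: the job done as asked, in the order asked, and still so for the second after the job is handed in, with the robot touching nothing.
It also fails if it takes over 67 s, if anything falls off the work surface, if the arm or the gripper's body presses on something with over 40 N, if the wrist force passes 120 N, or if a joint passes its speed limit or range.

ROBOT

A 6-joint arm with a two-finger parallel gripper is mounted at the origin on the work surface; the furniture and walls round the work are solid. World frame = base frame: x ahead of the robot, y to its left, z up, the work surface at z = 0. Lengths are in mm, angles in rad, forces in N, time in s.
With the tool pointing down it reaches from about 350 to 975 mm from the base axis. Payload 7.1 kg.
Tool frame: the origin (TCP) lies on the front face of the gripper's body, between the roots of the fingers; the fingertips stand 80 mm ahead of it and the grasp point (between the pads) lies 61 mm ahead of it (env.tips_ahead is the distance from the TCP to the fingertips, in mm); z points along the fingers, y is the line along which they close (so a half turn about z gives the same grasp; the last joint's range is limited). The gripper opens to 88 mm and grips with 3 to 60 N. Pads are 20 mm wide; open, the fingers measure 115 mm over their backs; the gripper's body (75 mm by 178 mm) begins 61 mm behind the grasp point.
Start: joints at [1.313, 0.423, 1.63, -0, 1.089, -0.019], TCP at [147.804, 607.256, 302.675] pointing down, gripper open.
Joint ranges: [-3, 3], [-0.9, 2.11], [0.09, 2.58], [-1.31, 4.45], [0.11, 2.69], [-2.54, 2.54]. Speed limits (rad/s): [2.39, 2.39, 3.01, 3.14, 3.14, 3.14].

INTERFACE

Orientations are given as a unit quaternion [x, y, z, w].
In Python, from station import env, set_gripper, viewer, workorder gives the robot as it stands. Calls block until the motion is done:
- env.reach(position, orientation): joint-space move of the TCP to a pose.
- env.move_l(position, rot=None, rate=150, f_stop=None): straight line of the TCP; rot=None keeps the orientation; rate is the mean speed in mm/s. With f_stop (N) it stops when the force on the tool has changed by that much, and returns True; else False.
- env.move_joints(angles): joint-space move.
- set_gripper(opening): finger opening in mm; the grip force is fixed at half the most; returns when the fingers have stopped.
- env.hold(seconds).
- env.ik(position, orientation): joint angles nearest the present ones, or None.
- env.read_state(): the state.
- viewer.camera(name): name is "scene" or "top"; returns the picture (384x512x3 uint8, blue, green, red); there is no depth.
- viewer.camera_params(name): a dict with "fx", "fy", "cx", "cy" (pixels), "dist" ([k1, k2, p1, p2, k3] as OpenCV has them; the pictures are not rectified), "pose" (4x4, takes a point from camera to world coordinates). Camera axes: x right, y up, looking along -z (the intrinsics and any distortion apply to the point x, -y, -z); pixel columns grow to the right and rows downward; lengths in mm; the calibration is good to about 2 mm. A picture is of the moment at which its call begins. camera_params takes no time and is no camera call.
A pose or a line that the arm cannot do raises env.IKError and nothing moves.
- workorder.sign_off(): hands the job in; it is judged then, once.
The state is a dict: "time_s": time; "qpos": joint angles; "dq": joint speeds; "tau": joint torques, N m; "tool_pos": TCP position; "orientation": TCP orientation; "force": force on the tool from outside, world axes, zero at the start; "wrist_torque": the same for the moment, N m; "width": finger opening in mm; "grip_force": force on a finger pad.
Only numpy, scipy, OpenCV 4.12 (cv2) and the standard library are available. Lean on these libraries where they do the work, as an engineer would, in place of code of your own. Each camera call takes 0.05 s, during which the arm holds its last target. There are 200 camera calls.

## Working session

There is one attempt and no reset: what is moved stays moved. The work goes in short steps, each a Python script; the robot and the scene stay as the last script left them, time stands still between calls to the robot, and variables do not carry over. Pictures are saved under pics/ and viewed, at most 10 in all, crops included, and the job is handed in when it is done.

```bash
ls; mkdir -p pics; python3 - <<'E'
from station import env, viewer
import cv2
for n in("top","scene"):
    cv2.imwrite(f"pics/{n}0.png",viewer.camera(n)); p=viewer.camera_params(n); print({k:(v.round(3).tolist() if hasattr(v,'round') and hasattr(v,'tolist') else v) for k,v in p.items()})
s=env.read_state();print(s["time_s"],s["tool_pos"],s["orientation"])
E
```

```text
pics
{'fx': 409.16953592958936, 'fy': 409.16953592958936, 'cx': 259.4124159109442, 'cy': 200.72418578370988, 'dist': [0.051, 0.0, 0.0, 0.0, 0.0], 'pose': [[0.088, 0.973, -0.214, 227.062], [-0.996, 0.087, -0.015, 11.09], [0.004, 0.214, 0.977, 1184.578], [0.0, 0.0, 0.0, 1.0]]}
{'fx': 414.4073504531747, 'fy': 414.4073504531747, 'cx': 261.8023857145552, 'cy': 190.4688096770808, 'dist': [-0.13, 0.0, 0.0, 0.0, 0.0], 'pose': [[-0.916, 0.33, -0.227, 258.905], [-0.4, -0.772, 0.494, 573.729], [-0.012, 0.544, 0.839, 964.653], [0.0, 0.0, 0.0, 1.0]]}
0.1 [147.72912696 606.89913103 301.97842147] [ 1.19118393e-01  9.92879819e-01 -6.82865285e-04 -8.51454698e-05]
```

View pics/top0.png

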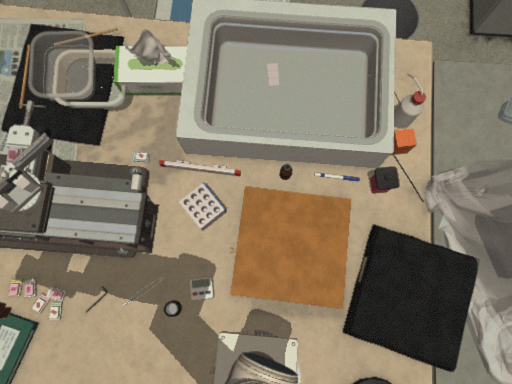

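View pics/scene0.png

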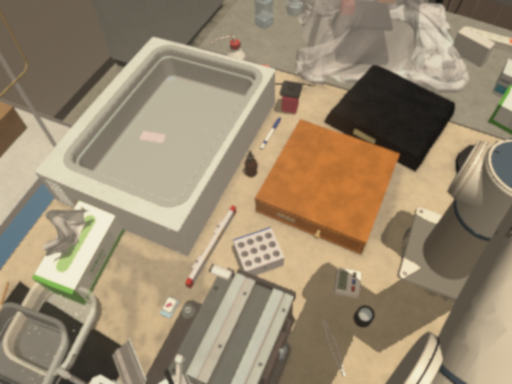

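The top view shows the rail from (160,163) to (241,173), the block centred at (203,205) turned about 45°, and the drawer box to its right at (237..350,190). The marker is at (337,177), the bottle at (286,171), the cassette at (141,157) and the jar at (384,180). I'll zoom in next.

```bash
cat > h.py <<'E'
import numpy as np, cv2
from station import env, viewer, set_gripper, workorder
def ray(n,uv,z):
    p=viewer.camera_params(n); K=np.array([[p["fx"],0,p["cx"]],[0,p["fy"],p["cy"]],[0,0,1.]])
    q=cv2.undistortPoints(np.array(uv,float).reshape(-1,1,2),K,np.array(p["dist"],float))[:,0]
    T=np.array(p["pose"]); d=np.c_[q[:,0],-q[:,1],-np.ones(len(q))]@T[:3,:3].T
    return T[:3,3]+d*((z-T[2,3])/d[:,2])[:,None]
def proj(n,P):
    p=viewer.camera_params(n); K=np.array([[p["fx"],0,p["cx"]],[0,p["fy"],p["cy"]],[0,0,1.]])
    T=np.array(p["pose"]); c=(np.atleast_2d(P)-T[:3,3])@T[:3,:3]; c=c*[1,-1,-1]
    return cv2.projectPoints(c,np.zeros(3),np.zeros(3),K,np.array(p["dist"],float))[0][:,0]
E
python3 - <<'E'
from h import *
a=cv2.imread("pics/top0.png");b=cv2.imread("pics/scene0.png")
A=cv2.resize(a[145:245,150:250],(500,500),interpolation=cv2.INTER_CUBIC)
B=cv2.resize(b[200:300,175:295],(600,500),interpolation=cv2.INTER_CUBIC)[:,:]
cv2.imwrite("pics/z0.png",np.hstack([A[:, :400] if 0 else cv2.resize(A,(400,400)),cv2.resize(B,(400,400))]))
print(ray("top",[(160,163),(241,173)],30).round(0),ray("scene",[(188,282),(234,208)],30).round(0))
print(ray("top",[(203,205)],50).round(0),ray("scene",[(258,249)],50).round(0))
E
```

```text
[[566. 330.  30.]
 [558.  90.  30.]] [[569. 330.  30.]
 [556. 102.  30.]]
[[449. 187.  50.]] [[447. 193.  50.]]
```

View pics/z0.png

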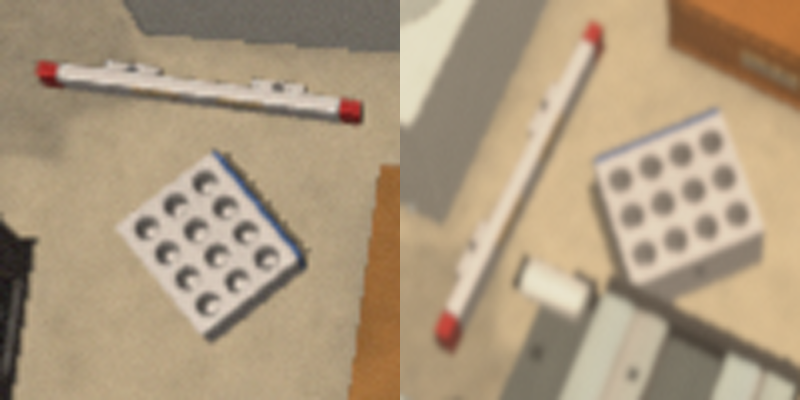

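The zoom shows the blue face running from about (204,183) to (226,211) in top pixels, so it faces up and right. The block is about 50° clockwise of the rail. Next I'll measure both precisely.

```bash
cat >> h.py <<'E'
def block(im,n):
    hsv=cv2.cvtColor(im,cv2.COLOR_BGR2HSV)
    m=((hsv[...,1]<45)&(hsv[...,2]>150)).astype(np.uint8)
    roi=np.zeros_like(m); c=proj(n,np.array([[330,108,50],[330,300,50],[537,300,50],[537,108,50.]]))
    cv2.fillPoly(roi,[c.round().astype(np.int32)],1); m*=roi
    cs=cv2.findContours(m,cv2.RETR_EXTERNAL,cv2.CHAIN_APPROX_NONE)[0]
    k=cv2.convexHull(max(cs,key=cv2.contourArea))[:,0]
    W=ray(n,k,50)[:,:2].astype(np.float32); (c,s,a)=cv2.minAreaRect(W)
    # yaw candidates, keep the one whose +x side holds blue pixels
    bm=(hsv[...,0]>98)&(hsv[...,0]<125)&(hsv[...,1]>100)&(roi>0)
    v,u=np.nonzero(bm); b=ray(n,np.c_[u,v],45)[:,:2].mean(0)-c if len(u) else None
    ys=[np.deg2rad(a)+i*np.pi/2 for i in range(4)]
    y=None if b is None else max(ys,key=lambda t:b@[np.cos(t),np.sin(t)])
    return np.array(c),s,y,len(u)
def rail(im,n):
    hsv=cv2.cvtColor(im,cv2.COLOR_BGR2HSV)
    m=(((hsv[...,0]<8)|(hsv[...,0]>172))&(hsv[...,1]>130)&(hsv[...,2]>90)).astype(np.uint8)
    e=[]
    for P in ([566,325,30],[557,95,30]):
        u,v=proj(n,P)[0].round().astype(int); w=m*0; w[v-12:v+13,u-12:u+13]=1
        vv,uu=np.nonzero(m*w); e.append(ray(n,np.c_[uu,vv].mean(0),27)[0,:2])
    d=e[0]-e[1]; return e,np.linalg.norm(d),np.arctan2(-d[0],d[1])
E
python3 - <<'E'
from h import *
for n in("top","scene"):
    im=cv2.imread(f"pics/{n}0.png"); print(n,block(im,n),rail(im,n))
E
```

```text
top (array([447.61630249, 191.44818115]), (100.29328155517578, 86.17582702636719), np.float64(5.488683793385975), 4) ([array([569.53401383, 327.95420777]), array([560.26367531, 102.54089493])], np.float64(225.60385808554847), np.float64(-0.04110279581165776))
scene (array([363.7131958 , 284.44885254]), (26.06159019470215, 31.453311920166016), None, 0) ([array([567.93839659, 329.01826441]), array([560.71882387, 102.14450507])], np.float64(226.98860083223488), np.float64(-0.03181124730122302))
```

```bash
cat >> h.py <<'E'
from scipy.spatial.transform import Rotation as Rn
Q=Rn.from_matrix(np.array([[0,1,0],[1,0,0],[0,0,-1.]])).as_quat()   # tool x=+Y, y=+X, z down
if env.ik([416,150,330],Q) is None: Q=Rn.from_matrix(np.array([[0,-1,0],[-1,0,0],[0,0,-1.]])).as_quat()
ZP=94
def look(tag=None):
    im=viewer.camera("top")
    if tag: cv2.imwrite(f"pics/{tag}.png",im)
    c,s,y,nb=block(im,"top"); y=None if y is None else (y+np.pi)%(2*np.pi)-np.pi
    print("block",c.round(1),np.round(s,1),y,nb,"t",env.read_state()["time_s"]); return c,y
def st():
    s=env.read_state(); print(np.round(s["tool_pos"],1),np.round(s["force"],1),round(s["time_s"],2))
E
python3 - <<'E'
from h import *
print(Q,[env.ik(p,Q) for p in ([416,118,330],[416,118,ZP],[475,152,ZP],[390,215,ZP],[450,215,ZP])])
p=env.read_state()["tool_pos"]
env.move_l([p[0],p[1],370],rate=200)
set_gripper(0)
env.reach([416,118.5,330],Q); st()
env.move_l([416,118.5,ZP],rate=150,f_stop=8); st()
cor=np.array([420.4,218.1]); r=88
for a in np.deg2rad([-80,-74,-68,-62]):
    c=cor+r*np.array([np.cos(a),np.sin(a)])-[13.5,10]
    env.move_l([*c,ZP],rate=50); st()
look("p1")
E
```

```text
[0.70710678 0.70710678 0.         0.        ] [array([ 2.48870154e-01,  9.61974509e-02,  2.00790482e+00, -4.44089210e-16,
        1.03749038e+00,  2.48870154e-01]), array([ 2.48870154e-01,  5.44314118e-01,  2.14828397e+00, -4.44089210e-16,
        4.48994569e-01,  2.48870154e-01]), array([ 2.85839949e-01,  5.93788099e-01,  2.00627656e+00, -4.44089210e-16,
        5.41527995e-01,  2.85839949e-01]), array([ 4.77102458e-01,  5.53348460e-01,  2.12094095e+00, -4.44089210e-16,
        4.67303247e-01,  4.77102458e-01]), array([ 4.21849125e-01,  5.93784886e-01,  2.00628529e+00, -4.44089210e-16,
        5.41522480e-01,  4.21849125e-01])]
[416.2 119.1 330.1] [-0.2  0.3  0.1] 3.93
[416.4 118.6  94.6] [-0.5 -0.8  0.3] 5.66
[422.9 121.7  94.4] [ 0.4  0.3 -0.1] 5.94
[431.6 123.5  94. ] [-0.1 -2.4 -1. ] 6.28
[440.  126.4  94. ] [-0.1 -4.4  0.8] 6.61
[448.5 130.5  94. ] [-0.2 -2.4 -0.3] 6.94
block [419.  203.1] [ 75.6 214.3] None 0 t 6.9917
```

View pics/p1.png

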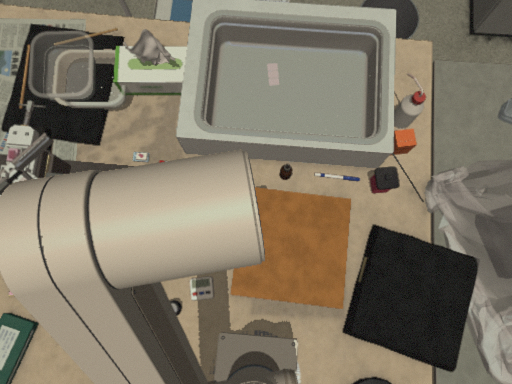

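The arm hides the block from the top camera, so I'll push a bit further along the arc, then back off and look.

```bash
cat >> h.py <<'E'
def away():
    p=env.read_state()["tool_pos"]; env.move_l([p[0],p[1],260],rate=250)
    q=np.array(env.read_state()["qpos"]); q[0]=-0.75; env.move_joints(q)
def down(x,y,q=None):
    q=Q if q is None else q
    env.reach([x,y,230],q); env.move_l([x,y,ZP],rate=200,f_stop=10); st()
E
python3 - <<'E'
from h import *
cor=np.array([420.4,218.1]); r=88
for a in np.deg2rad([-56,-50]):
    c=cor+r*np.array([np.cos(a),np.sin(a)])-[13.5,10]
    env.move_l([*c,ZP],rate=50); st()
p=env.read_state()["tool_pos"]; env.move_l([p[0]-3,p[1]-8,ZP],rate=80)
away(); look("p2"); im=cv2.imread("pics/p2.png")
cv2.imwrite("pics/p2z.png",cv2.resize(im[145:245,150:250],(500,500),interpolation=cv2.INTER_CUBIC))
print(rail(im,"top"))
E
```

```text
[456.3 135.3  94. ] [ 0.3 -1.2  1. ] 7.33
[463.7 140.9  94. ] [-0.8 -1.2 -0.7] 7.66
block [460.7 210.4] [98.6 86.6] None 0 t 10.4583
([array([569.89635924, 327.83003417]), array([561.23986407, 102.35395162])], np.float64(225.6421917774255), np.float64(-0.038373231193133524))
```

View pics/p2z.png

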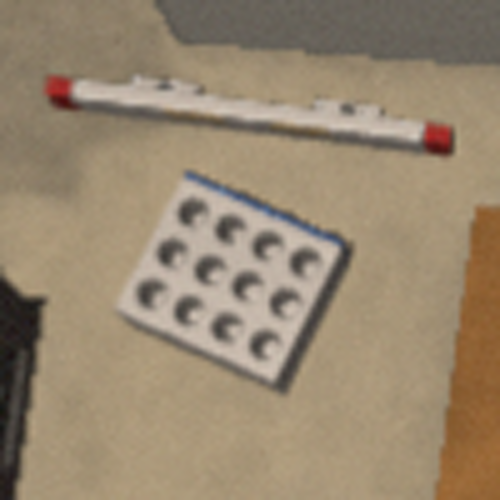

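```bash
cat >> h.py <<'E'
def wells(im,c,y):
    # yaw and centre from the 12 wells: dark blobs on the bright top
    g=cv2.cvtColor(im,cv2.COLOR_BGR2GRAY); S=6
    R=lambda t:np.array([[np.cos(t),-np.sin(t)],[np.sin(t),np.cos(t)]])
    L=np.array([[-45,-50],[45,-50],[45,50],[-45,50.]])
    src=proj("top",np.c_[L@R(y).T+c,np.full(4,50.)]).astype(np.float32)
    H=cv2.getPerspectiveTransform(src,((L+[45,50])*S).astype(np.float32))
    w=cv2.warpPerspective(g,H,(90*S,100*S),flags=cv2.INTER_CUBIC); w=cv2.GaussianBlur(w,(0,0),10)
    m=(w<np.percentile(w,75)-25).astype(np.uint8); n,_,s,ce=cv2.connectedComponentsWithStats(m)
    P=[ce[i] for i in range(1,n) if 60*S*S<s[i,4]*1.0<400*S*S and 8*S<ce[i][0]<82*S and 8*S<ce[i][1]<92*S]
    P=np.array(P); uv=cv2.perspectiveTransform(P[:,None],np.linalg.inv(H))
    W=ray("top",uv,50)[:,:2]
    (cc,s,a)=cv2.minAreaRect(W.astype(np.float32)); t=np.deg2rad(a); t=min([t+i*np.pi/2 for i in range(-4,5)],key=lambda v:abs(v-y))
    # rows of the grid: regression per column group
    l=(W-W.mean(0))@R(t); rows=[l[np.abs(l[:,1]-v)<9] for v in np.unique((l[:,1]/24).round(1)*24)]
    k=np.unique((l[:,0]/22).round(),return_inverse=True)[1]
    A=np.zeros((len(l),k.max()+2)); A[:,0]=l[:,1]; A[np.arange(len(l)),k+1]=1
    sl=np.linalg.lstsq(A,l[:,0],rcond=None)[0][0]
    return len(P),W.mean(0),t-np.arctan(sl)
def locate(tag,y0):
    im=viewer.camera("top"); cv2.imwrite(f"pics/{tag}.png",im); return locim(im,y0)
def locim(im,y0):
    (c,s,a)=blockraw(im); ys=[np.deg2rad(a)+i*np.pi/2 for i in range(-4,5)]; y=min(ys,key=lambda t:abs(t-y0))
    print("rect",c.round(1),np.round(s,1),round(y,4),"wells",wells(im,c,y),"t",round(env.read_state()["time_s"],2)); return c,y
def blockraw(im,n="top"):
    hsv=cv2.cvtColor(im,cv2.COLOR_BGR2HSV); m=((hsv[...,1]<45)&(hsv[...,2]>150)).astype(np.uint8)
    roi=np.zeros_like(m); c=proj(n,np.array([[330,108,50],[330,290,50],[537,290,50],[532,108,50.]]))
    cv2.fillPoly(roi,[c.round().astype(np.int32)],1); m*=roi
    k=cv2.convexHull(max(cv2.findContours(m,cv2.RETR_EXTERNAL,cv2.CHAIN_APPROX_NONE)[0],key=cv2.contourArea))[:,0]
    c,s,a=cv2.minAreaRect(ray(n,k,50)[:,:2].astype(np.float32)); return np.array(c),s,a
E
python3 - <<'E'
from h import *
locim(cv2.imread("pics/top0.png"),-.8); locim(cv2.imread("pics/p2.png"),-.3)
E
```

```text
rect [447.6 191.4] [100.3  86.2] -0.7945 wells (12, array([448.39517968, 193.73429427]), np.float64(-0.7988017938035983)) t 10.46
rect [460.7 210.4] [98.6 86.6] -0.3457 wells (12, array([461.38038466, 211.9381019 ]), np.float64(-0.3314392129869761)) t 10.46
```

```bash
python3 - <<'E'
from h import *
c=np.array([461,211]); y=-.331; e=np.array([np.cos(y),np.sin(y)])
cor=c-38*e; r=86.8; a0=-.614+y
pt=lambda a,g=0:cor+r*np.array([np.cos(a),np.sin(a)])-[13.5,10]-g*np.array([.3,.95])
down(*pt(a0,7))
for a in (a0,a0+.1,a0+.2,a0+.27):
    env.move_l([*pt(a),ZP],rate=45); st()
p=env.read_state()["tool_pos"]; env.move_l([p[0],p[1]-8,ZP],rate=80)
away(); locate("p3",-.05); print(rail(cv2.imread("pics/p3.png"),"top"))
E
```

```text
[460.8 136.2  94.5] [0.3 0.3 0.9] 12.99
[463.1 143.4  94.8] [-0.2  0.2  0.7] 13.3
[469.2 148.4  94.3] [-0.9 -3.7  2.8] 13.64
[475.7 154.6  94.1] [ 0.9 -3.5  1. ] 13.98
[479.6 159.2  94. ] [ 0.6 -2.   2.4] 14.27
rect [464.4 223.1] [99.2 85. ] -0.0807 wells (12, array([465.16644429, 224.78252299]), np.float64(-0.08041635250934173)) t 17.18
([array([570.05039608, 328.153269  ]), array([561.23986407, 102.35395162])], np.float64(225.97114240832977), np.float64(-0.03899951879697557))
```

```bash
cat >> h.py <<'E'
RY=-.038; nv=np.array([np.cos(RY),np.sin(RY)])
def Q2(sg):
    yv=sg*np.array([-np.sin(RY),np.cos(RY),0]); zv=np.array([0,0,-1.]); return Rn.from_matrix(np.c_[np.cross(yv,zv),yv,zv]).as_quat()
E
python3 - <<'E'
from h import *
js=[env.ik([393,209,230],Q2(s)) for s in(1,-1)]; print(js)
q=min([s for s,j in zip((1,-1),js) if j is not None],key=lambda s:abs(js[(1,-1).index(s)][5]))
set_gripper(40)
down(393,209,Q2(q)); s=env.read_state(); print(s["width"])
p0=np.array([393,209.])
for d in (12,24,34): env.move_l([*(p0+d*nv),ZP],rate=40); st()
env.move_l([*(p0+22*nv),ZP],rate=80)
away(); locate("p4",-.04)
E
```

```text
[array([ 4.62030280e-01,  2.74875634e-01,  2.07111472e+00, -4.44089210e-16,
        7.95602300e-01, -1.07076605e+00]), array([ 4.62030280e-01,  2.74875634e-01,  2.07111472e+00, -4.44089210e-16,
        7.95602300e-01,  2.07082661e+00])]
[393.5 208.9  94.4] [-0.4 -0.2  0.2] 20.75
39.63738404938607
[405.5 208.6  94.4] [-0.8 -0.6 -0.5] 21.2
[416.2 207.6  93.7] [-3.3 -1.9 -0.9] 21.65
[427.2 207.8  93.9] [-1.4 -0.3 -1.6] 22.05
rect [483.2 224.6] [99.5 85.6] -0.0379 wells (12, array([483.45909144, 226.00852004]), np.float64(-0.025904832025292184)) t 25.1
```

The block is now square to the rail (yaw −0.03 to −0.038, rail −0.038) and about 24 mm clear of it. I'll push it home.

```bash
python3 - <<'E'
from h import *
p0=np.array([393,209.])
down(*(p0+22*nv),Q2(1))
env.move_l([*(p0+50*nv),ZP],rate=50); st()
print(env.move_l([*(p0+75*nv),ZP],rate=15,f_stop=12)); st()
env.hold(.3); st()
p=env.read_state()["tool_pos"]; env.move_l([p[0]-15,p[1],ZP],rate=80)
away(); locate("p5",-.04)
im=cv2.imread("pics/p5.png");cv2.imwrite("pics/p5z.png",cv2.resize(im[145:245,150:250],(600,600),interpolation=cv2.INTER_CUBIC))
cv2.imwrite("pics/s5.png",viewer.camera("scene"))
E
```

```text
[415.5 208.   94.5] [-1.1  0.6  0.1] 27.82
[441.9 206.6  94.4] [-7.  -0.1  6.9] 28.52
True
[457.8 205.6  94. ] [ 0.  -0.2 -0.1] 29.65
[456.9 205.5  93.4] [ 0.3  0.3 -0.6] 29.95
rect [503.4 222.6] [99.  65.8] -0.0244 wells (12, array([513.9300226 , 223.83683903]), np.float64(-0.026145678411768934)) t 33.08
```

View pics/p5z.png

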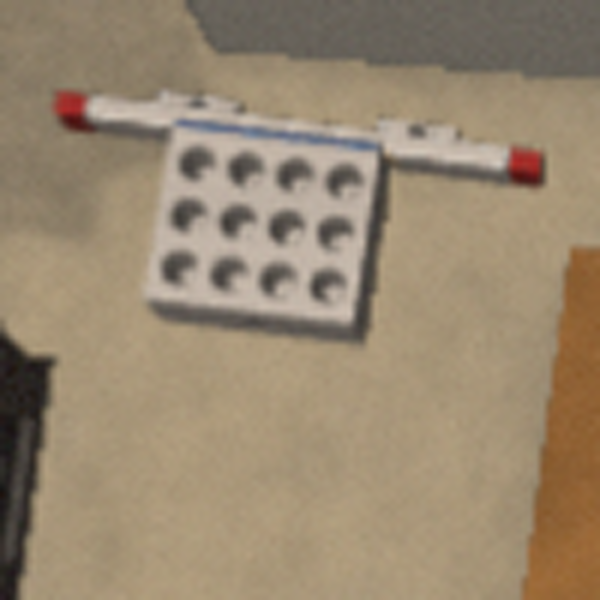

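View pics/s5.png

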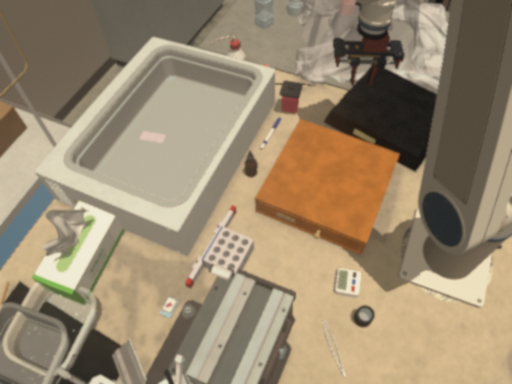

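The blue face is against the rail, well between the red ends, and the bystanders look unmoved. To make sure it's flush, I'll press once more at mid-face with closed fingers, so the tool's own angle can't hold a gap.

```bash
python3 - <<'E'
from h import *
set_gripper(0)
down(440,225.5)
print(env.move_l([475,224.2,ZP],rate=15,f_stop=25)); st()
p=env.read_state()["tool_pos"]; env.move_l([p[0]-15,p[1],ZP],rate=80)
away(); locate("p6",-.03); print(rail(cv2.imread("pics/p6.png"),"top"))
a,b=cv2.imread("pics/top0.png"),cv2.imread("pics/p6.png")
for n,P in dict(jar=(384,180),bottle=(286,171),marker=(337,177),cassette=(141,157)).items():
    u,v=P; s=(slice(v-10,v+10),slice(u-26,u+26) if n=="marker" else slice(u-12,u+12)); print(n,cv2.absdiff(a[s],b[s]).mean().round(2))
E
```

```text
[440.5 225.5  94.5] [0.5 0.3 0. ] 36.69
True
[458.9 224.5  93.5] [-1.8  0.4  0. ] 38.13
rect [503.4 222.8] [99.3 65.8] -0.0244 wells (12, array([513.9501662 , 223.82586692]), np.float64(-0.02655247748131697)) t 41.34
([array([569.89635924, 327.83003417]), array([561.23986407, 102.35395162])], np.float64(225.6421917774255), np.float64(-0.038373231193133524))
jar 5.1
bottle 9.47
marker 11.72
cassette 11.53
```

```bash
python3 - <<'E'
from h import *
a,b,c=[cv2.cvtColor(cv2.imread(f"pics/{n}.png"),cv2.COLOR_BGR2GRAY).astype(np.float32) for n in("top0","p6","p5")]
w=cv2.createHanningWindow((32,32),cv2.CV_32F)
for n,(u,v) in dict(jar=(384,180),bottle=(286,171),marker=(322,176),marker2=(355,179),cassette=(141,157),railend=(163,163)).items():
    s=(slice(v-8,v+8),slice(u-10,u+10)); S=(slice(v-14,v+14),slice(u-16,u+16))
    r=cv2.matchTemplate(b[S],a[s],cv2.TM_CCOEFF_NORMED); print(n,cv2.minMaxLoc(r)[1::2],cv2.absdiff(b[s],c[s]).mean())
E
```

```text
jar (0.7314057350158691, (6, 6)) 3.115625
bottle (0.9972180724143982, (6, 6)) 2.978125
marker (0.9931796193122864, (6, 6)) 2.528125
marker2 (0.9970258474349976, (6, 6)) 2.575
cassette (0.9954405426979065, (6, 6)) 2.68125
railend (0.9949303865432739, (6, 6)) 2.603125
```

```bash
python3 -c "
from station import workorder
print(workorder.sign_off())"
```

```text
the job is handed in; nothing more can be done
None
```

The block was walked round until square while clear of the rail, then pushed home: its blue face rests against the rail between the red ends and did not move under a final 25 N press, the bystanders show no shift (the jar's image match was weaker), and the job was handed in at about 41 s.

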